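Put the mixed-up sowing pots back in their colour-ringed pockets

ROBOT

A 6-joint arm with a two-finger parallel gripper is mounted at the origin on the work surface; the furniture and walls round the work are solid. World frame = base frame: x ahead of the robot, y to its left, z up, the work surface at z = 0. Lengths are in m, angles in rad, forces in N, time in s.
With the tool pointing down it reaches from about 0.225 to 0.875 m from the base axis. Payload 3.4 kg.
Tool frame: the origin (TCP) lies at the very end of the fingers, on their centre line; the grasp point (between the pads) lies 19 mm behind it (grasp_offset is the distance from the TCP to the grasp point, in m); y points along the fingers, z is the direction in which the jaws open and shut, and the axes are right-handed (so a half turn about y gives the same grasp; the last joint's range is limited). The gripper opens to 85 mm and grips with 20 to 120 N. Pads are 22 mm wide; open, the fingers measure 114 mm over their backs; the gripper's body (76 mm by 85 mm) begins 54 mm behind the grasp point. The pads swing forward as they close: fully open they stand 13 mm farther back than shut.
Start: joints at [1.148, 0.276, 1.505, -0, 1.361, -0.121], TCP at [0.171, 0.549, 0.231] pointing down, gripper open.
Joint ranges: [-2.89, 2.89], [-0.75, 2.08], [0.22, 2.7], [-1.18, 4.32], [0.11, 2.71], [-2.7, 2.7]. Speed limits (rad/s): [2.57, 2.57, 3.14, 3.14, 3.14, 3.14].

INTERFACE

Orientations are given as a unit quaternion [w, x, y, z].
In Python, from rig import get_state, get_image, sign_off, grasp_offset gives the robot as it stands.
- The arm moves only by the shell command python3 -m jog 'ROWS' [FORCE]. ROWS is JSON, one flat list of numbers, 7 for each row, row after row: the closure in counts, from 0 (fully open) to 255 (shut), then the shift along the tool's x, y, z in cm, then the turn, a rotation vector about the tool's x, y, z in units of 8 degrees (1.0 is 8 degrees). In form: [jaw, tx, ty, tz, rx, ry, rz, jaw, tx, ty, tz, rx, ry, rz, ...]. A call has 1 to 12 rows; each row is the pose to reach, as a shift and turn from the pose commanded when the call began, along the tool's axes at that moment; what a row does not reach only later rows make up. A row lasts 1/8 s, in which the tool goes at most 62.5 mm and 10.7 degrees, less where a joint would pass 70% of its speed; a pose out of reach is approached as far as the arm can. A call with a gripper value outside its range is refused whole. The fingers move at their own pace and stop on an object; FORCE is the grip in N (left out, the last holds). Time passes only in rows, so rows that repeat a pose let the fingers close. It gives the time, the measured TCP pose, the force and the opening at its end, in the units of the state.
- get_state(): the state, without advancing time (a new reading comes with each control period).
- get_image(name): name is "scene" or "top"; returns a dict with "color" (420x560x3 uint8, blue, green, red), "mtx" (3x3 intrinsics, pixels), "k1" (the pictures are not rectified: a ray, as slopes to the right and down, at radius r is drawn at 1 + k1 r^2 times it, then the intrinsics apply), "R" (3x3) and "t" (3): a world point X has camera coordinates R X + t. Camera axes: x right, y down, z forward; pixel columns grow to the right and rows downward; lengths in m; the calibration is good to about 2 mm. A picture is of the moment at which its call begins. There is no depth.
- sign_off(): hands the job in, once; it reports no verdict.
The state is a dict: "clock": time; "qpos": joint angles; "qd": joint speeds; "effort": joint torques, N m; "position": TCP position; "ee_rot": TCP orientation; "contact_force": force on the tool from outside, world axes, zero at the start; "moment": the same for the moment, N m; "width": finger opening in m.
Only numpy, scipy, OpenCV 4.12 (cv2) and the standard library are available. Lean on these libraries where they do the work, as an engineer would, in place of code of your own. Each camera call takes 0.05 s, during which the arm holds its last target.

TASK

The sowing pots in the rack were put back in the wrong pockets after watering. Use the spare pocket with the black ring, or a free place on the bench, to swap them round until every pot stands upright on the floor of the pocket whose ring has the colour of its label. Lower the pots into place rather than dropping them, and do not tip any over.

Things in the scene. Friction and masses are not known exactly. Their poses are not given: they have to be found in the camera images.
- rack: Fixed pale wooden rack on the bench, 220 x 404 mm, board 31 mm high, dark end cleats 42 mm high. Origin: centre of its underside; y along its length, z up. Five round pockets (66 mm across, 22 mm deep, floors 9 mm above the bench) in two staggered rows, centred at x, y = (-55,-62), (-55,62), (55,-125), (55,0), (55,125) mm in its frame.
- ring_red: Flat red plastic ring, 92 mm outside, 69 mm inside, 3 mm thick, fixed flat on the rack round one pocket. Origin: on the pocket's axis at the ring's underside, 31 mm above the bench, that is 22 mm above the pocket's floor. It marks the pocket that belongs to the pot with the red label.
- ring_yellow: Flat yellow plastic ring, 92 mm outside, 69 mm inside, 3 mm thick, fixed flat on the rack round one pocket. Origin: on the pocket's axis at the ring's underside, 31 mm above the bench, that is 22 mm above the pocket's floor. It marks the pocket that belongs to the pot with the yellow label.
- ring_blue: Flat blue plastic ring, 92 mm outside, 69 mm inside, 3 mm thick, fixed flat on the rack round one pocket. Origin: on the pocket's axis at the ring's underside, 31 mm above the bench, that is 22 mm above the pocket's floor. It marks the pocket that belongs to the pot with the blue label.
- ring_white: Flat white plastic ring, 92 mm outside, 69 mm inside, 3 mm thick, fixed flat on the rack round one pocket. Origin: on the pocket's axis at the ring's underside, 31 mm above the bench, that is 22 mm above the pocket's floor. It marks the pocket that belongs to the pot with the white label.
- ring_spare: Flat black plastic ring, 92 mm outside, 69 mm inside, 3 mm thick, fixed flat on the rack round one pocket. Origin: on the pocket's axis at the ring's underside, 31 mm above the bench, that is 22 mm above the pocket's floor. It marks the spare pocket, which is empty at the start and belongs to no pot.
- pot_red: Loose terracotta pot solid with compost, a red T-shaped plant label in it, about 126 g. 60 mm high, 68 mm wide at the band round its top 15 mm, tapering to 50 mm at the foot. Origin: centre of underside, z up. The label's top is 88 mm above it, within 25 mm of the axis. Seated: origin 22 mm below a ring's origin, rim 69 mm above the bench, 35 mm above the ring's top, 4 mm play sideways.
- pot_yellow: Loose terracotta pot solid with compost, a yellow T-shaped plant label in it, about 126 g. 60 mm high, 68 mm wide at the band round its top 15 mm, tapering to 50 mm at the foot. Origin: centre of underside, z up. The label's top is 88 mm above it, within 25 mm of the axis. Seated: origin 22 mm below a ring's origin, rim 69 mm above the bench, 35 mm above the ring's top, 4 mm play sideways.
- pot_blue: Loose terracotta pot solid with compost, a blue T-shaped plant label in it, about 126 g. 60 mm high, 68 mm wide at the band round its top 15 mm, tapering to 50 mm at the foot. Origin: centre of underside, z up. The label's top is 88 mm above it, within 25 mm of the axis. Seated: origin 22 mm below a ring's origin, rim 69 mm above the bench, 35 mm above the ring's top, 4 mm play sideways.
- pot_white: Loose terracotta pot solid with compost, a white T-shaped plant label in it, about 126 g. 60 mm high, 68 mm wide at the band round its top 15 mm, tapering to 50 mm at the foot. Origin: centre of underside, z up. The label's top is 88 mm above it, within 25 mm of the axis. Seated: origin 22 mm below a ring's origin, rim 69 mm above the bench, 35 mm above the ring's top, 4 mm play sideways.
Mind the look-alikes: they are no part of the job. Leave any green look-alike of the pot_yellow alone.

How it is judged:
At the end, for the whole second after the job is handed in: Each of the four pots stands in the pocket whose ring has its label's colour: within 10 mm of the ring's centre, its underside at least 18 mm below the ring's underside (on the pocket's floor), upright within 0.08 rad, at rest (under 0.02 m/s) and released (horizontal distance between pot_red and ring_red below 0.01 m and z of pot_red in the frame of ring_red below -0.018 m and angle between each of pot_red, pot_yellow, pot_blue, pot_white's own z axis and vertical below 0.08 rad and linear speed of each of pot_red, pot_yellow, pot_blue, pot_white below 0.02 m/s and contact force between the fingers and pot_red below 0.05 N and horizontal distance between pot_yellow and ring_yellow below 0.01 m and z of pot_yellow in the frame of ring_yellow below -0.018 m and contact force between the fingers and pot_yellow below 0.05 N and horizontal distance between pot_blue and ring_blue below 0.01 m and z of pot_blue in the frame of ring_blue below -0.018 m and contact force between the fingers and pot_blue below 0.05 N and horizontal distance between pot_white and ring_white below 0.01 m and z of pot_white in the frame of ring_white below -0.018 m and contact force between the fingers and pot_white below 0.05 N); the robot touches nothing.
It fails at once if a pot is tipped over (leans by more than 0.7 rad) (angle between any of pot_red, pot_yellow, pot_blue, pot_white's own z axis and vertical above 0.7 rad).
It fails at once if a pot is dropped or flung: out of the fingers it moves faster than 0.6 m/s (a free fall of about 2 cm) ((linear speed of pot_red above 0.6 m/s and contact force between the fingers and pot_red below 0.01 N) or (linear speed of pot_yellow above 0.6 m/s and contact force between the fingers and pot_yellow below 0.01 N) or (linear speed of pot_blue above 0.6 m/s and contact force between the fingers and pot_blue below 0.01 N) or (linear speed of pot_white above 0.6 m/s and contact force between the fingers and pot_white below 0.01 N)).
It also fails if it takes over 104 s, if anything falls off the work surface, if the arm or the gripper's body presses on something with over 40 N, if the wrist force passes 120 N, or if a joint passes its speed limit or range.

## Working session

There is one attempt and no reset: what is moved stays moved. The work goes in short steps, Python scripts to look and compute and a shell command to move; the robot and the scene stay as the last step left them, time stands still between calls to the robot, and variables do not carry over. Pictures are saved under pics/ and viewed, and the job is handed in when it is done.

```bash
ls; mkdir -p pics
python3 - <<'E'
from rig import *
import rig,cv2
s=get_state();print({k:s[k] for k in('clock','position','ee_rot','width','contact_force')},grasp_offset)
for n in('scene','top'):
    d=get_image(n);cv2.imwrite(f'pics/{n}0.png',d['color']);print(n,d['mtx'],d['k1'],d['R'],d['t'])
E
```

```text
pics
{'clock': 0.0, 'position': array([0.17068715, 0.54851708, 0.23044217]), 'ee_rot': array([-0.69844665,  0.6996948 , -0.1064765 ,  0.10612361]), 'width': 0.08513354515765424, 'contact_force': array([ 0.2701325 , -1.10320295,  0.16955472])} 0.0187
scene [[395.95679659   0.         278.28148764]
 [  0.         395.95679659 214.0505678 ]
 [  0.           0.           1.        ]] -0.09576599397118943 [[ 0.55849765 -0.82933866  0.01666645]
 [-0.50038197 -0.35285861 -0.79063815]
 [ 0.66158768  0.43322996 -0.61205682]] [-0.30300793  0.25589587  0.63492801]
top [[379.95138572   0.         277.36037384]
 [  0.         379.95138572 208.82291636]
 [  0.           0.           1.        ]] -0.02992318399790189 [[-0.01495422 -0.99959461 -0.02422796]
 [-0.9955086   0.01714975 -0.09310483]
 [ 0.09348259  0.02272683 -0.99536149]] [-0.03771492  0.46819247  0.85867908]
```

View pics/scene0.png

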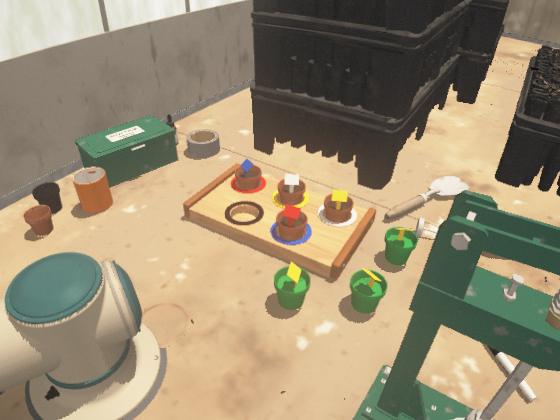

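View pics/top0.png

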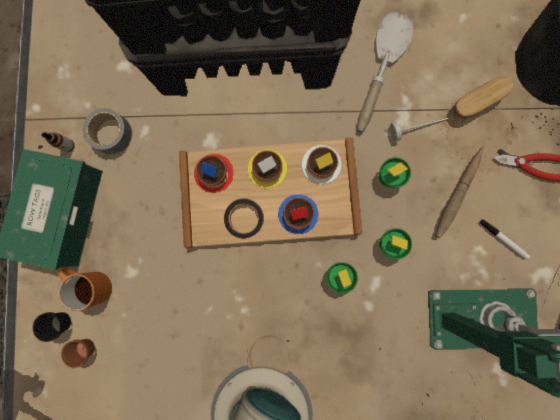

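Candidates (top view):
- **Terracotta pots:** blue label (212,173) in the red ring, white (267,167) in the yellow ring, yellow (322,162) in the white ring, red (298,213) in the blue ring.
- **Spare ring:** (244,218), empty.
- **Look-alikes:** green pots with yellow labels at (395,173), (396,244) and (343,279). Leave these alone.
- **Others:** rust mug, small dark or terracotta cups and a grey bowl on the left.

Next I'll measure the rings and pots.

```bash
cat > h.py <<'E'
import numpy as np,cv2
from rig import *
from scipy.optimize import least_squares
from scipy.spatial.transform import Rotation as Ro
def cast(d,px,z):
    px=np.asarray(px,float).reshape(-1,2);K=d['mtx']
    u=cv2.undistortPoints(px.reshape(-1,1,2),K,np.array([d['k1'],0,0,0.])).reshape(-1,2)
    r=np.c_[u,np.ones(len(u))]@d['R'];c=-d['R'].T@d['t']
    return c+r*((z-c[2])/r[:,2])[:,None]
def mask(d,name):
    h=cv2.cvtColor(d['color'],cv2.COLOR_BGR2HSV);H,S,V=[h[...,i].astype(int) for i in range(3)]
    m={'red':((H<5)|(H>174))&(S>190)&(V>120),'yellow':(H>23)&(H<33)&(S>170)&(V>140),'blue':(H>105)&(H<130)&(S>140)&(V>80),
     'white':(S<45)&(V>165),'black':(V<50),'terra':((H<12))&(S>90)&(S<190)&(V>60)}[name]
    return m.astype(np.uint8)
def R_tool():
    q=get_state()['ee_rot'];return Ro.from_quat([q[1],q[2],q[3],q[0]]).as_matrix()
E
python3 - <<'E'
from h import *
print(R_tool())
d=get_image('top')
seeds=dict(red=(212,173),yellow=(267,167),white=(322,162),blue=(298,213),black=(244,218))
loc=dict(red=(55,125),yellow=(55,0),white=(55,-125),blue=(-55,-62),black=(-55,62))
C={}
for n,(u,v) in seeds.items():
    m=mask(d,n);yy,xx=np.nonzero(m);k=np.hypot(xx-u,yy-v)<26;xx,yy=xx[k],yy[k]
    P=cast(d,np.c_[xx,yy],.034)[:,:2]
    c0=cast(d,[(u,v)],.034)[0,:2]
    r=np.hypot(*(P-c0).T);P=P[(r>.03)&(r<.06)]
    f=lambda c:np.hypot(*(P-c).T)-np.clip(np.hypot(*(P-c).T),.0345,.046)
    s=least_squares(f,c0,loss='soft_l1',f_scale=.001)
    g=least_squares(lambda c:np.hypot(*(P-c[:2]).T)-c[2],[*c0,.04])
    C[n]=s.x;print(n,len(P),s.x.round(4),'mean-circle',g.x.round(4))
A=np.array([loc[n] for n in loc])/1e3;B=np.array([C[n] for n in loc])
def rt(p):
    c,s=np.cos(p[2]),np.sin(p[2]);return A@np.array([[c,s],[-s,c]])+p[:2]
s=least_squares(lambda p:(rt(p)-B).ravel(),[.45,0,0]);print(s.x)
print('fit',dict(zip(loc,rt(s.x).round(4).tolist())),'res mm',(1e3*(B-rt(s.x))).round(1).tolist())
# terracotta blobs at rim
m=mask(d,'terra')
crop=cv2.resize(d['color'][130:260,170:410],None,fx=3,fy=3,interpolation=2);cv2.imwrite('pics/crop1.png',crop)
E
```

```text
[[ 9.54794602e-01 -6.92152788e-04  2.97265519e-01]
 [-2.97266243e-01 -1.48262297e-03  9.54793476e-01]
 [-2.20130280e-04 -9.99998661e-01 -1.62135407e-03]]
red 179 [0.5531 0.102 ] mean-circle [0.5528 0.103  0.041 ]
yellow 35 [ 0.5626 -0.0231] mean-circle [ 0.5559 -0.0206  0.0371]
white 265 [ 0.5687 -0.1486] mean-circle [ 0.5691 -0.1485  0.0416]
blue 292 [ 0.456  -0.0924] mean-circle [ 0.4554 -0.0922  0.0404]
black 237 [0.4466 0.031 ] mean-circle [0.4463 0.0331 0.0398]
[ 0.5064139  -0.02694939  0.06581008]
fit {'red': [0.5531, 0.1014], 'yellow': [0.5613, -0.0233], 'white': [0.5695, -0.1481], 'blue': [0.4556, -0.0924], 'black': [0.4475, 0.0313]} res mm [[-0.0, 0.6], [1.3, 0.2], [-0.8, -0.5], [0.4, 0.0], [-0.8, -0.3]]
```

View pics/crop1.png

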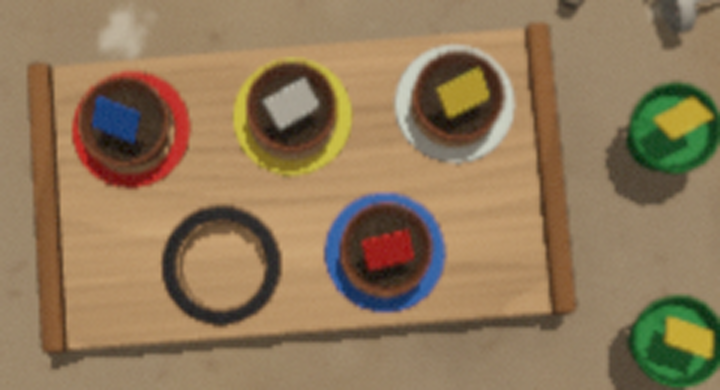

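Run:
```python
from h import *
d=get_image('top')
# rim ellipse centres read off crop (x,y)/3+(170,130)
for n,(a,b) in dict(blue=(123,122),white=(291,108),yellow=(457,97),red=(386,248)).items():
    print(n,cast(d,[(a/3+170,b/3+130)],.069)[0].round(4))
print('crate foot',cast(d,[(185,95),(330,90)],0).round(3))
s=get_image('scene')
m=mask(s,'black');yy,xx=np.nonzero(m);k=np.hypot((xx-244),(yy-213)*1.5)<24
e=cv2.fitEllipse(np.c_[xx[k],yy[k]].astype(np.float32).reshape(-1,1,2)) if k.sum()>5 else None
print('spare, scene view',e,cast(s,[((xx[k].min()+xx[k].max())/2,(yy[k].min()+yy[k].max())/2)],.0335)[0].round(4))
R=R_tool();p=get_state()['position']
print('delta tool cm',100*R.T@(np.array([.4556,-.0924,.15])-p))
y=np.arctan2(R[1,2],R[0,2]);print('turn units',np.degrees(y-.0658)/8)
```

```text
blue [0.5508 0.1    0.069 ]
white [ 0.5588 -0.0248  0.069 ]
yellow [ 0.5646 -0.1473  0.069 ]
red [ 0.4538 -0.0928  0.069 ]
crate foot [[ 0.756  0.179  0.   ]
 [ 0.759 -0.178  0.   ]]Traceback (most recent call last):
  File "<stdin>", line 10, in <module>
    return umr_minimum(a, axis, None, out, keepdims, initial, where)
ValueError: zero-size array to reduction operation minimum which has no identity
```

Run:
```python
from h import *
s=get_image('scene')
V=s['color'].max(2);m=V<90;yy,xx=np.nonzero(m);k=np.hypot((xx-244),(yy-213)*1.5)<26
P=cast(s,np.c_[xx[k],yy[k]],.034)[:,:2];g=least_squares(lambda c:np.hypot(*(P-c[:2]).T)-c[2],[.447,.031,.04]);print(k.sum(),'spare scene',g.x.round(4))
m=mask(s,'blue');yy,xx=np.nonzero(m);k=np.hypot((xx-291),(yy-231)*1.5)<30
P=cast(s,np.c_[xx[k],yy[k]],.034)[:,:2];g=least_squares(lambda c:np.hypot(*(P-c[:2]).T)-np.clip(np.hypot(*(P-c[:2]).T),.0345,.046),[.4556,-.0924],loss='soft_l1',f_scale=.001);print(k.sum(),'blue ring scene',g.x.round(4))
R=R_tool();p=get_state()['position']
print('delta tool cm',100*R.T@(np.array([.4545,-.0924,.15])-p))
y=np.arctan2(R[1,2],R[0,2]);print('turn units',np.degrees(y-.0658)/8)
```

```text
Traceback (most recent call last):
  File "h.py", line 7, in cast
    u=cv2.undistortPoints(px.reshape(-1,1,2),K,np.array([d['k1'],0,0,0.])).reshape(-1,2)
      ~~~~~~~~~~~~~~~~~~~^^^^^^^^^^^^^^^^^^^^^^^^^^^^^^^^^^^^^^^^^^^^^^^^^
cv2.error: OpenCV(4.12.0) /io/opencv/modules/calib3d/src/undistort.dispatch.cpp:347: error: (-215:Assertion failed) CV_IS_MAT(_src) && CV_IS_MAT(_dst) && (_src->rows == 1 || _src->cols == 1) && (_dst->rows == 1 || _dst->cols == 1) && _src->cols + _src->rows - 1 == _dst->rows + _dst->cols - 1 && (CV_MAT_TYPE(_src->type) == CV_32FC2 || CV_MAT_TYPE(_src->type) == CV_64FC2) && (CV_MAT_TYPE(_dst->type) == CV_32FC2 || CV_MAT_TYPE(_dst->type) == CV_64FC2) in function 'cvUndistortPointsInternal'
```

Run:
```python
from h import *
s=get_image('scene');cv2.imwrite('pics/scene1c.png',cv2.resize(s['color'][140:300,170:390],None,fx=3,fy=3,interpolation=2))
print(s['color'][205:222,226].tolist()[::3])
V=s['color'].max(2).astype(int);print(np.argwhere(V[200:225,220:265]<110)[:3])
m=mask(s,'blue');yy,xx=np.nonzero(m);k=np.hypot((xx-291),(yy-231)*1.5)<30
P=cast(s,np.c_[xx[k],yy[k]],.034)[:,:2];g=least_squares(lambda c:np.hypot(*(P-c[:2]).T)-np.clip(np.hypot(*(P-c[:2]).T),.0345,.046),[.4556,-.0924],loss='soft_l1',f_scale=.001);print(k.sum(),'blue ring scene',g.x.round(4))
R=R_tool();p=get_state()['position']
print('delta tool cm',100*R.T@(np.array([.4545,-.0924,.15])-p))
y=np.arctan2(R[1,2],R[0,2]);print('turn units',np.degrees(y-.0658)/8)
```

```text
[[152, 218, 246], [108, 148, 196], [64, 79, 106], [67, 81, 106], [67, 81, 107], [144, 209, 244]]
[[ 2 18]
 [ 2 19]
 [ 2 20]]Traceback (most recent call last):
  File "<stdin>", line 6, in <module>
  File "h.py", line 7, in cast
    u=cv2.undistortPoints(px.reshape(-1,1,2),K,np.array([d['k1'],0,0,0.])).reshape(-1,2)
      ~~~~~~~~~~~~~~~~~~~^^^^^^^^^^^^^^^^^^^^^^^^^^^^^^^^^^^^^^^^^^^^^^^^^
cv2.error: OpenCV(4.12.0) /io/opencv/modules/calib3d/src/undistort.dispatch.cpp:347: error: (-215:Assertion failed) CV_IS_MAT(_src) && CV_IS_MAT(_dst) && (_src->rows == 1 || _src->cols == 1) && (_dst->rows == 1 || _dst->cols == 1) && _src->cols + _src->rows - 1 == _dst->rows + _dst->cols - 1 && (CV_MAT_TYPE(_src->type) == CV_32FC2 || CV_MAT_TYPE(_src->type) == CV_64FC2) && (CV_MAT_TYPE(_dst->type) == CV_32FC2 || CV_MAT_TYPE(_dst->type) == CV_64FC2) in function 'cvUndistortPointsInternal'
```

View pics/scene1c.png

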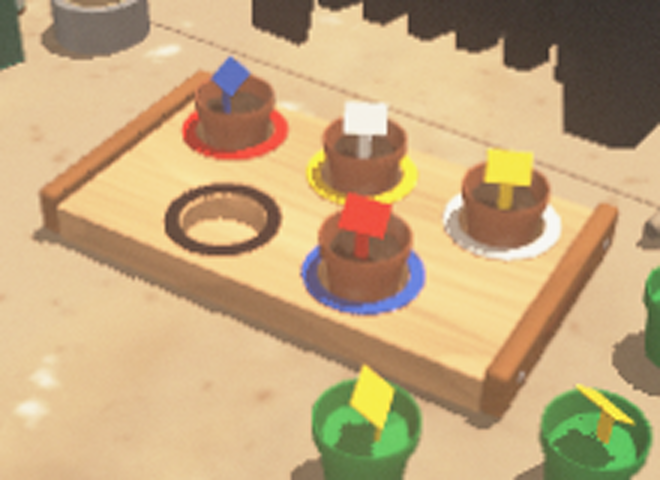

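The scene crop confirms the arrangement: blue label in red ring (232,110 in the crop), white in yellow (362,155), yellow in white (505,205), red in blue (365,250), spare empty (222,218). The greens are off the rack. Haze lifts the scene view's black level, so I'll loosen that threshold.

Run:
```python
from h import *
s=get_image('scene')
V=s['color'].max(2);yy,xx=np.nonzero(V<125);k=np.hypot((xx-244),(yy-213)*1.5)<26
P=cast(s,np.c_[xx[k],yy[k]],.034)[:,:2];g=least_squares(lambda c:np.hypot(*(P-c[:2]).T)-c[2],[.447,.031,.04]);print(k.sum(),'spare scene',g.x.round(4))
R=R_tool();p=get_state()['position']
print('delta tool cm',100*R.T@(np.array([.4545,-.0924,.15])-p))
y=np.arctan2(R[1,2],R[0,2]);print('turn units',np.degrees(y-.0658)/8)
```

```text
258 spare scene [0.4435 0.0312 0.04  ]
delta tool cm [ 46.14468637   8.12660082 -52.80630131]
turn units 8.61702521145123
```

```bash
python3 -m jog '[0,4.2,0,-4.8,0,0.8,0, 0,8.4,0,-9.6,0,1.6,0, 0,12.6,0,-14.4,0,2.4,0, 0,16.8,0,-19.2,0,3.2,0, 0,21,0,-24,0,4,0, 0,25.2,1,-28.8,0,4.8,0, 0,29.4,2,-33.6,0,5.6,0, 0,33.6,4,-38.4,0,6.4,0, 0,37.8,6,-43.2,0,7.2,0, 0,42,7,-48,0,8,0, 0,46.14,8.1,-52.8,0,8.617,0, 0,46.14,8.1,-52.8,0,8.617,0]' 30
cat > st.py <<'E'
from h import *
import sys
s=get_state();R=R_tool();p=s['position'];c=s['clock']
rings=dict(red=(.5531,.1014),yellow=(.5613,-.0233),white=(.5695,-.1481),blue=(.4556,-.0924),black=(.447,.0313))
print(round(c,2),p.round(4),'w',round(s['width'],4),'F',s['contact_force'].round(1),'yaw',np.arctan2(R[1,2],R[0,2]).round(4),'tilt',R[2,1].round(5))
for n in sys.argv[1:]: print(n,'delta tool cm (to z=.04):',(100*R.T@(np.array([*rings[n],.04])-p)).round(2))
E
python3 st.py blue
```

```text
clock: 1.9
position: [0.4557, -0.0954, 0.1498]
ee_rot: [-0.515, 0.515, -0.484, 0.484]
contact_force: [-0.2, -0.3, -0.0]
width: 0.0854
1.9 [ 0.4557 -0.0954  0.1498] w 0.0854 F [-0.2 -0.3 -0. ] yaw 0.0624 tilt -1.0
blue delta tool cm (to z=.04): [-0.3  10.98  0.  ]
```

```bash
python3 -m jog '[0,0,0,0,0,0,0, 0,0,3,0,0,0,0, 0,0,6,0,0,0,0, 0,0,6,0,0,0,0]'; python3 st.py blue
python3 - <<'E'
from h import *
s=get_image('scene');cv2.imwrite('pics/s2.png',cv2.resize(s['color'][100:300,170:430],None,fx=3,fy=3,interpolation=2))
E
```

```text
clock: 2.4
position: [0.452, -0.0899, 0.0891]
ee_rot: [-0.516, 0.517, -0.485, 0.481]
contact_force: [-0.4, -0.9, 0.7]
width: 0.0851
2.4 [ 0.452  -0.0899  0.0891] w 0.0851 F [-0.4 -0.9  0.7] yaw 0.0678 tilt -0.99998
blue delta tool cm (to z=.04): [0.29 4.91 0.36]
```

View pics/s2.png

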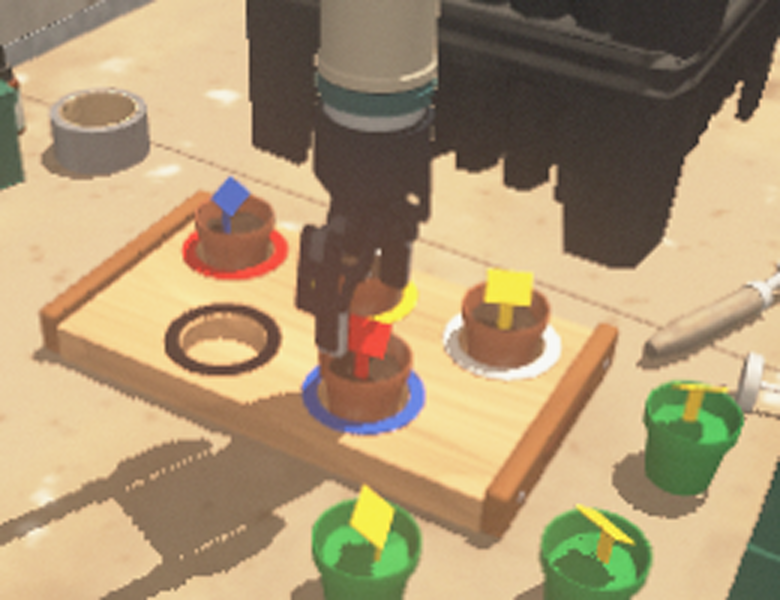

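```bash
for i in 1 2 3; do python3 -m jog '[0,0,0,0,0,0,0]'|grep -E "pos"; done; python3 st.py blue
```

```text
position: [0.4554, -0.0918, 0.0917]
position: [0.4554, -0.0922, 0.0915]
position: [0.455, -0.0923, 0.091]
2.83 [ 0.455  -0.0923  0.091 ] w 0.0852 F [-0.3 -0.4  0.4] yaw 0.066 tilt -1.0
blue delta tool cm (to z=.04): [0.01 5.1  0.05]
```

```bash
python3 -m jog '[0,0,2.5,0,0,0,0, 0,0,5,0,0,0,0, 0,0,5,0,0,0,0, 0,0,5,0,0,0,0, 120,0,5,0,0,0,0, 255,0,5,0,0,0,0, 255,0,5,0,0,0,0, 255,0,5,0,0,0,0, 255,0,5,0,0,0,0]' 35; python3 st.py blue
```

```text
clock: 3.95
position: [0.4554, -0.0926, 0.0415]
ee_rot: [0.517, -0.516, 0.482, -0.484]
contact_force: [-1.0, -0.4, 5.7]
width: 0.0652
3.95 [ 0.4554 -0.0926  0.0415] w 0.0652 F [-1.  -0.4  5.7] yaw 0.0659 tilt -1.0
blue delta tool cm (to z=.04): [-0.01  0.15  0.02]
```

```bash
python3 -m jog '[255,0,0,0,0,0,0, 255,0,0,0,0,0,0]'
python3 - <<'E'
from h import *
for n in('scene','top'):
    s=get_image(n);a=s['color'][130:250,200:380];cv2.imwrite(f'pics/{n}3.png',cv2.resize(a,None,fx=4,fy=4,interpolation=2))
E
```

```text
clock: 4.2
position: [0.4554, -0.0926, 0.0415]
ee_rot: [0.517, -0.516, 0.482, -0.484]
contact_force: [-1.6, 0.7, 5.8]
width: 0.0655
```

View pics/scene3.png

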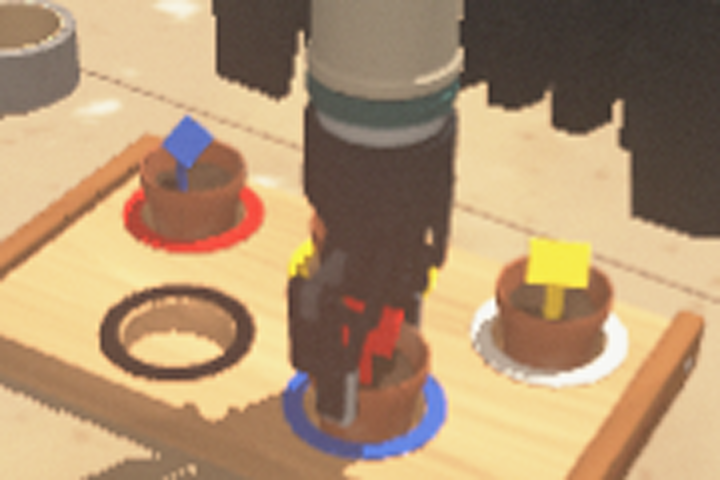

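```bash
python3 -m jog '[255,0,-0.5,0,0,0,0, 255,0,-1.5,0,0,0,0, 255,0,-3,0,0,0,0, 255,0,-5,0,0,0,0, 255,0,-6.5,0,0,0,0, 255,0,-6.5,0,0,0,0]'; python3 st.py black
python3 - <<'E'
from h import *
s=get_image('scene');a=s['color'][100:250,180:400];cv2.imwrite(f'pics/s4.png',cv2.resize(a,None,fx=3,fy=3,interpolation=2))
E
```

```text
clock: 5.05
position: [0.4555, -0.0925, 0.1067]
ee_rot: [0.517, -0.516, 0.482, -0.484]
contact_force: [-0.7, -0.9, -1.9]
width: 0.0659
5.05 [ 0.4555 -0.0925  0.1067] w 0.0659 F [-0.7 -0.9 -1.9] yaw 0.0659 tilt -0.99999
black delta tool cm (to z=.04): [-12.42   6.65  -0.05]
```

View pics/s4.png

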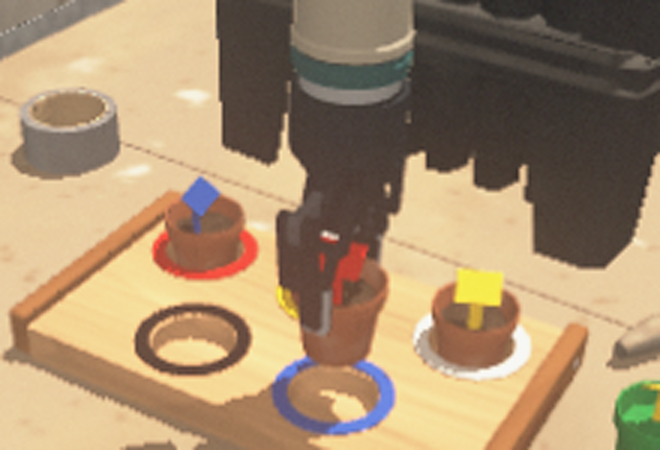

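Pot held upright. Now to the spare pocket.

```bash
python3 -m jog '[255,-3,0,0,0,0,0, 255,-6,0,0,0,0,0, 255,-9,0,0,0,0,0, 255,-11.5,0,0,0,0,0, 255,-12.4,0,0,0,0,0, 255,-12.4,0,0,0,0,0, 255,-12.4,0,0,0,0,0, 255,-12.4,1.5,0,0,0,0, 255,-12.4,3,0,0,0,0, 255,-12.4,4,0,0,0,0, 255,-12.4,4,0,0,0,0]'; python3 st.py black
```

```text
clock: 6.48
position: [0.4459, 0.0311, 0.0647]
ee_rot: [-0.516, 0.516, -0.484, 0.483]
contact_force: [1.7, -0.2, -0.7]
width: 0.0652
6.47 [0.4459 0.0311 0.0647] w 0.0652 F [ 1.7 -0.2 -0.7] yaw 0.065 tilt -1.0
black delta tool cm (to z=.04): [-0.02  2.47  0.11]
```

```bash
python3 -m jog '[255,0,0.8,0.1,0,0,0, 255,0,1.4,0.1,0,0,0, 255,0,1.9,0.1,0,0,0, 255,0,2.3,0.1,0,0,0, 255,0,2.3,0.1,0,0,0, 255,0,2.4,0.1,0,0,0, 255,0,2.4,0.1,0,0,0]'; python3 st.py black
```

```text
clock: 7.35
position: [0.4475, 0.0316, 0.0416]
ee_rot: [0.516, -0.516, 0.483, -0.483]
contact_force: [-0.7, 0.6, 0.6]
width: 0.065
7.35 [0.4475 0.0316 0.0416] w 0.065 F [-0.7  0.6  0.6] yaw 0.0659 tilt -1.0
black delta tool cm (to z=.04): [ 0.03  0.16 -0.05]
```

```bash
python3 -m jog '[40,0,0,0,0,0,0, 20,0,0,0,0,0,0, 0,0,0,0,0,0,0, 0,0,0,0,0,0,0, 0,0,-1,0,0,0,0, 0,0,-3,0,0,0,0, 0,0,-6,0,0,0,0, 0,0,-9,0,0,0,0, 0,0,-9,0,0,0,0, 0,0,-9,0,0,0,0]'; python3 st.py red
python3 - <<'E'
from h import *
s=get_image('scene');a=s['color'][100:250,180:400];cv2.imwrite(f'pics/s5.png',cv2.resize(a,None,fx=3,fy=3,interpolation=2))
E
```

```text
clock: 8.6
position: [0.4469, 0.0316, 0.1311]
ee_rot: [-0.516, 0.516, -0.483, 0.483]
contact_force: [-0.2, 0.3, 0.0]
width: 0.0854
8.6 [0.4469 0.0316 0.1311] w 0.0854 F [-0.2  0.3  0. ] yaw 0.0659 tilt -1.0
red delta tool cm (to z=.04): [-6.26  9.1  11.07]
```

View pics/s5.png

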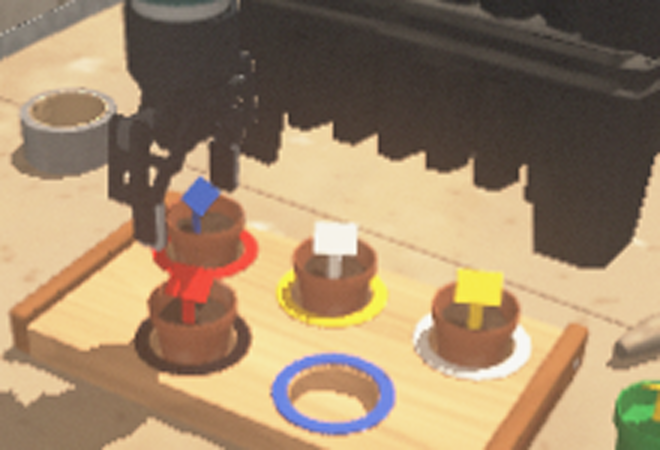

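Red sits in the spare pocket (crop 190,320) and the blue ring is empty. Next: the blue pot.

```bash
python3 -m jog '[0,-2,0,3.5,0,0,0, 0,-4,0,7,0,0,0, 0,-6.2,0,11,0,0,0, 0,-6.2,0,11,0,0,0, 0,-6.2,0,11,0,0,0, 0,-6.2,3,11,0,0,0, 0,-6.2,6,11,0,0,0, 0,-6.2,8,11,0,0,0, 0,-6.2,8.95,11,0,0,0, 0,-6.2,8.95,11,0,0,0, 0,-6.2,8.95,11,0,0,0]'; python3 st.py red
```

```text
clock: 10.02
position: [0.5536, 0.1006, 0.0426]
ee_rot: [0.517, -0.516, 0.483, -0.484]
contact_force: [-0.2, 0.5, -0.1]
width: 0.0853
10.03 [0.5536 0.1006 0.0426] w 0.0853 F [-0.2  0.5 -0.1] yaw 0.0657 tilt -1.0
red delta tool cm (to z=.04): [-0.09  0.26 -0.04]
```

Run:
```python
from h import *
s=get_image('scene');a=s['color'][100:250,180:400];cv2.imwrite(f'pics/s6.png',cv2.resize(a,None,fx=3,fy=3,interpolation=2))
```

```text
(no output)
```

View pics/s6.png

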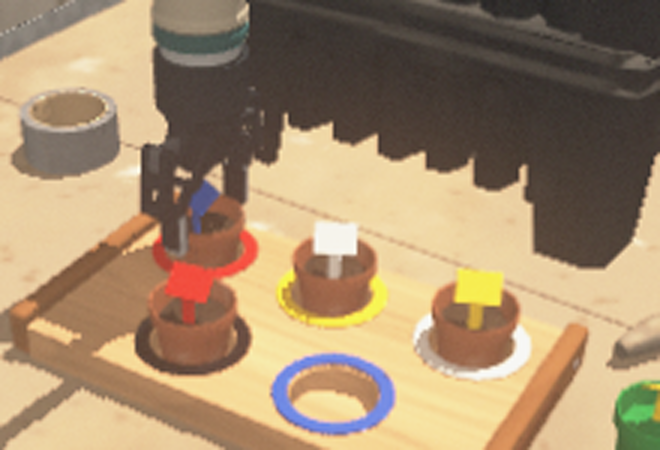

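```bash
python3 -m jog '[120,0,0,0,0,0,0, 255,0,0,0,0,0,0, 255,0,0,0,0,0,0, 255,0,0,0,0,0,0, 255,0,0,0,0,0,0, 255,0,-0.5,0,0,0,0, 255,0,-2,0,0,0,0, 255,0,-4,0,0,0,0, 255,0,-7,0,0,0,0, 255,0,-10,0,0,0,0, 255,0,-11.5,0,0,0,0, 255,0,-11.5,0,0,0,0]'; python3 st.py blue
```

```text
clock: 11.58
position: [0.5537, 0.1007, 0.158]
ee_rot: [0.517, -0.515, 0.483, -0.484]
contact_force: [0.0, -0.3, -2.1]
width: 0.0653
11.57 [0.5537 0.1007 0.158 ] w 0.0653 F [ 0.  -0.3 -2.1] yaw 0.0659 tilt -1.0
blue delta tool cm (to z=.04): [ 18.63  11.77 -11.09]
```

Held (weight shows in Fz). Carry to the blue ring.

```bash
python3 -m jog '[255,3,0,-1.8,0,0,0, 255,7,0,-4.2,0,0,0, 255,11,0,-6.6,0,0,0, 255,15,0,-9,0,0,0, 255,17.5,0,-10.5,0,0,0, 255,18.6,0,-11.1,0,0,0, 255,18.6,0,-11.1,0,0,0, 255,18.6,2,-11.1,0,0,0, 255,18.6,5,-11.1,0,0,0, 255,18.6,8,-11.1,0,0,0, 255,18.6,9,-11.1,0,0,0, 255,18.6,9,-11.1,0,0,0]'; python3 st.py blue
```

```text
clock: 13.08
position: [0.4547, -0.0915, 0.0664]
ee_rot: [-0.516, 0.516, -0.483, 0.483]
contact_force: [0.5, 0.6, -0.3]
width: 0.0656
13.07 [ 0.4547 -0.0915  0.0664] w 0.0656 F [ 0.5  0.6 -0.3] yaw 0.0667 tilt -1.0
blue delta tool cm (to z=.04): [0.1  2.64 0.08]
```

```bash
python3 -m jog '[255,0,0.8,0,0,0,0, 255,0,1.4,0,0,0,0, 255,0,1.9,0,0,0,0, 255,0,2.3,0,0,0,0, 255,0,2.5,0,0,0,0, 255,0,2.5,0,0,0,0, 255,0,2.5,0,0,0,0]'; python3 st.py blue
```

```text
clock: 13.95
position: [0.4545, -0.0923, 0.043]
ee_rot: [0.516, -0.516, 0.483, -0.483]
contact_force: [-3.8, 0.9, 10.4]
width: 0.0657
13.95 [ 0.4545 -0.0923  0.043 ] w 0.0657 F [-3.8  0.9 10.4] yaw 0.0658 tilt -1.0
blue delta tool cm (to z=.04): [0.02 0.3  0.11]
```

```bash
python3 -m jog '[255,0,-0.1,0,0,0,0, 40,0,-0.1,0,0,0,0, 20,0,-0.1,0,0,0,0, 0,0,-0.1,0,0,0,0, 0,0,-0.1,0,0,0,0, 0,0,-1,0,0,0,0, 0,0,-3,0,0,0,0, 0,0,-6,0,0,0,0, 0,0,-9,0,0,0,0, 0,0,-9,0,0,0,0, 0,0,-9,0,0,0,0]'; python3 st.py black
python3 - <<'E'
from h import *
s=get_image('scene');a=s['color'][100:250,180:400];cv2.imwrite(f'pics/s7.png',cv2.resize(a,None,fx=3,fy=3,interpolation=2))
E
```

```text
clock: 15.32
position: [0.454, -0.092, 0.1315]
ee_rot: [-0.516, 0.516, -0.483, 0.483]
contact_force: [0.6, 0.4, 0.4]
width: 0.0853
15.32 [ 0.454  -0.092   0.1315] w 0.0853 F [0.6 0.4 0.4] yaw 0.0659 tilt -1.0
black delta tool cm (to z=.04): [-12.35   9.15   0.12]
```

View pics/s7.png

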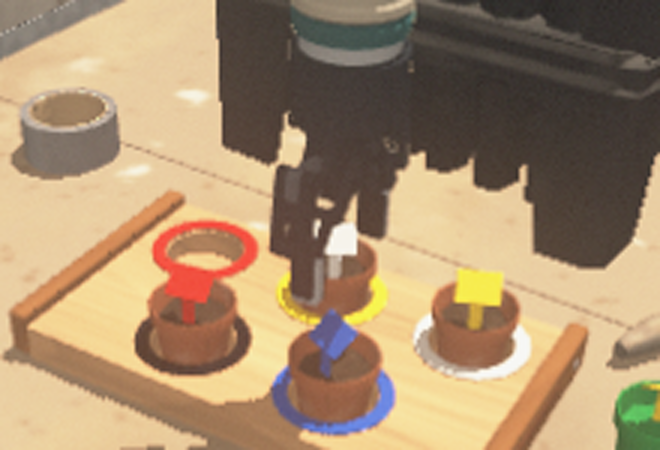

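Blue is seated in the blue ring (crop 335,375) and the red ring is empty (205,250). Now red from spare to the red ring.

```bash
python3 -m jog '[0,-5,0,0,0,0,0, 0,-10,0,0,0,0,0, 0,-12.4,0,0.1,0,0,0, 0,-12.4,0,0.1,0,0,0, 0,-12.4,0,0.1,0,0,0, 0,-12.4,3,0.1,0,0,0, 0,-12.4,6,0.1,0,0,0, 0,-12.4,8,0.1,0,0,0, 0,-12.4,9,0.1,0,0,0, 0,-12.4,9,0.1,0,0,0, 0,-12.4,9,0.1,0,0,0]'; python3 st.py black
```

```text
clock: 16.75
position: [0.4481, 0.0312, 0.0424]
ee_rot: [0.516, -0.516, 0.483, -0.484]
contact_force: [0.7, -0.0, 0.1]
width: 0.0854
16.75 [0.4481 0.0312 0.0424] w 0.0854 F [ 0.7 -0.   0.1] yaw 0.0654 tilt -1.0
black delta tool cm (to z=.04): [-0.01  0.24 -0.11]
```

```bash
python3 -m jog '[120,0,0,0,0,0,0, 255,0,0,0,0,0,0, 255,0,0,0,0,0,0, 255,0,0,0,0,0,0, 255,0,0,0,0,0,0, 255,0,-0.5,0,0,0,0, 255,0,-2,0,0,0,0, 255,0,-4,0,0,0,0, 255,0,-7,0,0,0,0, 255,0,-9,0,0,0,0, 255,0,-9,0,0,0,0, 255,0,-9,0,0,0,0]'; python3 st.py red
```

```text
clock: 18.25
position: [0.4466, 0.0317, 0.1311]
ee_rot: [-0.516, 0.517, -0.484, 0.483]
contact_force: [0.7, -0.6, -1.8]
width: 0.0656
18.25 [0.4466 0.0317 0.1311] w 0.0656 F [ 0.7 -0.6 -1.8] yaw 0.0659 tilt -1.0
red delta tool cm (to z=.04): [-6.25  9.09 11.1 ]
```

```bash
python3 -m jog '[255,-1.5,0,2.5,0,0,0, 255,-3,0,5.5,0,0,0, 255,-5,0,9,0,0,0, 255,-6.2,0,11,0,0,0, 255,-6.2,0,11,0,0,0, 255,-6.2,0,11,0,0,0, 255,-6.2,2,11,0,0,0, 255,-6.2,4,11,0,0,0, 255,-6.2,6,11,0,0,0, 255,-6.2,6.5,11,0,0,0, 255,-6.2,6.5,11,0,0,0]'; python3 st.py red
```

```text
clock: 19.62
position: [0.5525, 0.1003, 0.0668]
ee_rot: [-0.516, 0.516, -0.484, 0.483]
contact_force: [0.9, 0.4, -1.9]
width: 0.0656
19.62 [0.5525 0.1003 0.0668] w 0.0656 F [ 0.9  0.4 -1.9] yaw 0.0654 tilt -1.0
red delta tool cm (to z=.04): [-0.11  2.68  0.07]
```

```bash
python3 -m jog '[255,-0.1,0.8,0,0,0,0, 255,-0.1,1.4,0,0,0,0, 255,-0.1,1.9,0,0,0,0, 255,-0.1,2.2,0,0,0,0, 255,-0.1,2.4,0,0,0,0, 255,-0.1,2.4,0,0,0,0, 255,-0.1,2.4,0,0,0,0]'; python3 st.py red
```

```text
clock: 20.5
position: [0.5532, 0.1017, 0.0429]
ee_rot: [0.516, -0.516, 0.483, -0.483]
contact_force: [0.5, 0.1, -0.4]
width: 0.0654
20.5 [0.5532 0.1017 0.0429] w 0.0654 F [ 0.5  0.1 -0.4] yaw 0.0658 tilt -1.0
red delta tool cm (to z=.04): [ 0.03  0.29 -0.01]
```

```bash
python3 -m jog '[255,0,0.05,0,0,0,0, 40,0,0.05,0,0,0,0, 20,0,0,0,0,0,0, 0,0,0,0,0,0,0, 0,0,0,0,0,0,0, 0,0,-1,0,0,0,0, 0,0,-3,0,0,0,0, 0,0,-6,0,0,0,0, 0,0,-9,0,0,0,0, 0,0,-9,0,0,0,0, 0,0,-9,0,0,0,0]'; python3 st.py yellow
python3 - <<'E'
from h import *
s=get_image('scene');a=s['color'][100:250,180:400];cv2.imwrite(f'pics/s8.png',cv2.resize(a,None,fx=3,fy=3,interpolation=2))
E
```

```text
clock: 21.88
position: [0.5525, 0.1016, 0.1326]
ee_rot: [-0.516, 0.516, -0.483, 0.483]
contact_force: [-0.3, -0.1, 1.0]
width: 0.0857
21.88 [0.5525 0.1016 0.1326] w 0.0857 F [-0.3 -0.1  1. ] yaw 0.0658 tilt -1.0
yellow delta tool cm (to z=.04): [12.53  9.26  0.06]
```

View pics/s8.png

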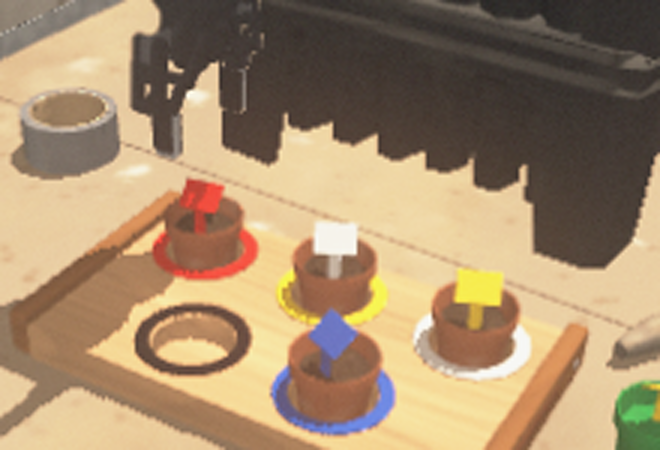

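Red is in the red ring (crop 205,235) and spare is free. Now white from the yellow ring.

```bash
python3 -m jog '[0,5,0,0,0,0,0, 0,10,0,0,0,0,0, 0,12.5,0,0,0,0,0, 0,12.5,0,-0.1,0,0,0, 0,12.5,0,-0.1,0,0,0, 0,12.5,3,-0.1,0,0,0, 0,12.5,6,-0.1,0,0,0, 0,12.5,8,-0.1,0,0,0, 0,12.5,9,-0.1,0,0,0, 0,12.5,9,-0.1,0,0,0, 0,12.5,9,-0.1,0,0,0]'; python3 st.py yellow
```

```text
clock: 23.3
position: [0.5609, -0.0228, 0.0436]
ee_rot: [0.517, -0.516, 0.483, -0.484]
contact_force: [0.5, 1.0, 0.1]
width: 0.0852
23.3 [ 0.5609 -0.0228  0.0436] w 0.0852 F [0.5 1.  0.1] yaw 0.0664 tilt -1.0
yellow delta tool cm (to z=.04): [0.05 0.36 0.03]
```

```bash
python3 -m jog '[120,0,0.1,0,0,0,0, 255,0,0.1,0,0,0,0, 255,0,0.1,0,0,0,0, 255,0,0.1,0,0,0,0, 255,0,0.1,0,0,0,0, 255,0,-0.5,0,0,0,0, 255,0,-2,0,0,0,0, 255,0,-4,0,0,0,0, 255,0,-7,0,0,0,0, 255,0,-9,0,0,0,0, 255,0,-9,0,0,0,0, 255,0,-9,0,0,0,0]'; python3 st.py black
```

```text
clock: 24.8
position: [0.5596, -0.023, 0.1324]
ee_rot: [-0.516, 0.516, -0.484, 0.483]
contact_force: [-0.5, 0.1, -1.9]
width: 0.066
24.8 [ 0.5596 -0.023   0.1324] w 0.066 F [-0.5  0.1 -1.9] yaw 0.0658 tilt -1.0
black delta tool cm (to z=.04): [ -6.16   9.25 -10.87]
```

```bash
python3 -m jog '[255,-1.5,0,-2.5,0,0,0, 255,-3,0,-5.5,0,0,0, 255,-5,0,-9,0,0,0, 255,-6.2,0,-10.9,0,0,0, 255,-6.2,0,-10.9,0,0,0, 255,-6.2,0,-10.9,0,0,0, 255,-6.2,2,-10.9,0,0,0, 255,-6.2,4,-10.9,0,0,0, 255,-6.2,6,-10.9,0,0,0, 255,-6.2,6.5,-10.9,0,0,0, 255,-6.2,6.5,-10.9,0,0,0]'; python3 st.py black
```

```text
clock: 26.18
position: [0.4483, 0.0312, 0.0677]
ee_rot: [0.516, -0.516, 0.483, -0.483]
contact_force: [0.1, -0.2, -0.8]
width: 0.0658
26.18 [0.4483 0.0312 0.0677] w 0.0658 F [ 0.1 -0.2 -0.8] yaw 0.0654 tilt -1.0
black delta tool cm (to z=.04): [-0.02  2.77 -0.13]
```

```bash
python3 -m jog '[255,0,0.8,0,0,0,0, 255,0,1.4,0,0,0,0, 255,0,1.9,0,0,0,0, 255,0,2.3,0,0,0,0, 255,0,2.5,0,0,0,0, 255,0,2.5,0,0,0,0, 255,0,2.5,0,0,0,0]'; python3 st.py black
```

```text
clock: 27.05
position: [0.4472, 0.0316, 0.043]
ee_rot: [-0.516, 0.516, -0.483, 0.483]
contact_force: [-2.0, -0.2, 3.2]
width: 0.0657
27.05 [0.4472 0.0316 0.043 ] w 0.0657 F [-2.  -0.2  3.2] yaw 0.0659 tilt -1.0
black delta tool cm (to z=.04): [ 0.03  0.3  -0.02]
```

```bash
python3 -m jog '[40,0,0,0,0,0,0, 20,0,0,0,0,0,0, 0,0,0,0,0,0,0, 0,0,0,0,0,0,0, 0,0,-1,0,0,0,0, 0,0,-3,0,0,0,0, 0,0,-6,0,0,0,0, 0,0,-9,0,0,0,0, 0,0,-9,0,0,0,0, 0,0,-9,0,0,0,0]'; python3 st.py white
python3 - <<'E'
from h import *
s=get_image('scene');a=s['color'][100:250,180:400];cv2.imwrite(f'pics/s9.png',cv2.resize(a,None,fx=3,fy=3,interpolation=2))
E
```

```text
clock: 28.3
position: [0.4468, 0.0316, 0.1326]
ee_rot: [-0.516, 0.516, -0.483, 0.483]
contact_force: [-0.4, 0.5, -0.6]
width: 0.0857
28.3 [0.4468 0.0316 0.1326] w 0.0857 F [-0.4  0.5 -0.6] yaw 0.0658 tilt -1.0
white delta tool cm (to z=.04): [18.74  9.25 11.06]
```

View pics/s9.png

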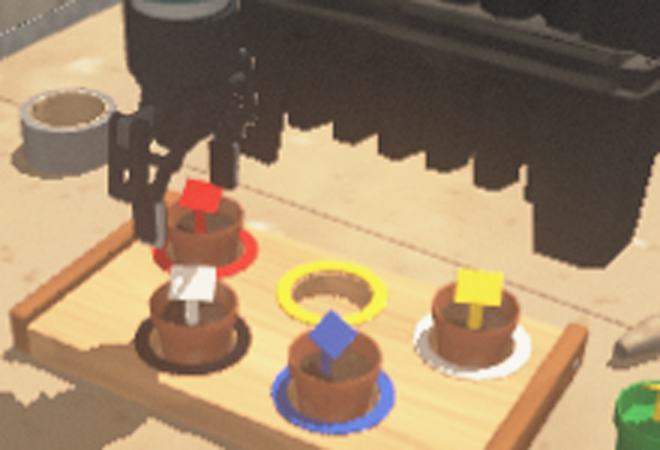

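White is in spare (crop 193,320) and the yellow ring is empty. Now the yellow pot, the terracotta one at (475,325).

```bash
python3 -m jog '[0,5,0,3,0,0,0, 0,10,0,6,0,0,0, 0,15,0,9,0,0,0, 0,18.7,0,10.9,0,0,0, 0,18.7,0,10.9,0,0,0, 0,18.7,0,10.9,0,0,0, 0,18.7,3,10.9,0,0,0, 0,18.7,6,10.9,0,0,0, 0,18.7,6,10.9,0,0,0, 0,18.7,6,10.9,0,0,0]'; python3 st.py white
python3 - <<'E'
from h import *
s=get_image('scene');a=s['color'][100:250,220:440];cv2.imwrite(f'pics/s10.png',cv2.resize(a,None,fx=3,fy=3,interpolation=2))
E
```

```text
clock: 29.6
position: [0.5686, -0.1472, 0.0737]
ee_rot: [0.517, -0.516, 0.483, -0.483]
contact_force: [0.2, -0.1, -0.7]
width: 0.0853
29.6 [ 0.5686 -0.1472  0.0737] w 0.0853 F [ 0.2 -0.1 -0.7] yaw 0.0668 tilt -1.0
white delta tool cm (to z=.04): [0.1  3.37 0.08]
```

View pics/s10.png

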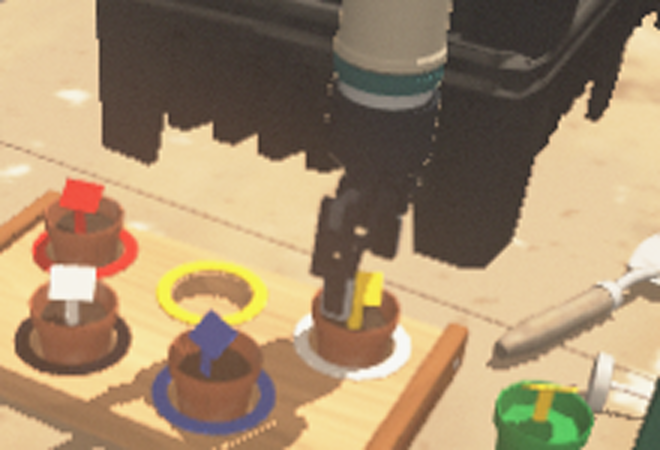

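```bash
python3 -m jog '[0,0,1,0,0,0,0, 0,0,2,0,0,0,0, 0,0,3.1,0,0,0,0, 0,0,3.1,0,0,0,0]'; python3 st.py white
```

```text
clock: 30.15
position: [0.5674, -0.1475, 0.0404]
ee_rot: [-0.516, 0.517, -0.484, 0.482]
contact_force: [0.0, -0.2, 0.1]
width: 0.0852
30.15 [ 0.5674 -0.1475  0.0404] w 0.0852 F [ 0.  -0.2  0.1] yaw 0.0657 tilt -1.0
white delta tool cm (to z=.04): [0.07 0.04 0.2 ]
```

```bash
python3 -m jog '[120,0,-0.1,0,0,0,0, 255,0,-0.1,0,0,0,0, 255,0,-0.1,0,0,0,0, 255,0,-0.1,0,0,0,0, 255,0,-0.1,0,0,0,0, 255,0,-0.6,0,0,0,0, 255,0,-2,0,0,0,0, 255,0,-4,0,0,0,0, 255,0,-7,0,0,0,0, 255,0,-9.1,0,0,0,0, 255,0,-9.1,0,0,0,0, 255,0,-9.1,0,0,0,0]'; python3 st.py yellow
```

```text
clock: 31.65
position: [0.5678, -0.1476, 0.1322]
ee_rot: [-0.516, 0.516, -0.484, 0.483]
contact_force: [-0.1, 0.8, -1.9]
width: 0.0653
31.65 [ 0.5678 -0.1476  0.1322] w 0.0653 F [-0.1  0.8 -1.9] yaw 0.0658 tilt -1.0
yellow delta tool cm (to z=.04): [-12.44   9.22   0.18]
```

```bash
python3 -m jog '[255,-3,0,0,0,0,0, 255,-6.5,0,0,0,0,0, 255,-10,0,0,0,0,0, 255,-12.4,0,0.2,0,0,0, 255,-12.4,0,0.2,0,0,0, 255,-12.4,0,0.2,0,0,0, 255,-12.4,2,0.2,0,0,0, 255,-12.4,4,0.2,0,0,0, 255,-12.4,6,0.2,0,0,0, 255,-12.4,6.5,0.2,0,0,0, 255,-12.4,6.5,0.2,0,0,0]'; python3 st.py yellow
```

```text
clock: 33.02
position: [0.5623, -0.0247, 0.0676]
ee_rot: [-0.516, 0.516, -0.484, 0.483]
contact_force: [-0.5, -0.3, -1.7]
width: 0.0659
33.02 [ 0.5623 -0.0247  0.0676] w 0.0659 F [-0.5 -0.3 -1.7] yaw 0.065 tilt -1.0
yellow delta tool cm (to z=.04): [-0.14  2.76 -0.09]
```

```bash
python3 -m jog '[255,0,0.8,0,0,0,0, 255,0,1.4,0,0,0,0, 255,0,1.9,0,0,0,0, 255,0,2.3,0,0,0,0, 255,0,2.5,0,0,0,0, 255,0,2.5,0,0,0,0, 255,0,2.5,0,0,0,0]'; python3 st.py yellow
```

```text
clock: 33.9
position: [0.5621, -0.0239, 0.0434]
ee_rot: [0.516, -0.516, 0.483, -0.483]
contact_force: [-2.2, 0.3, 5.3]
width: 0.0659
33.9 [ 0.5621 -0.0239  0.0434] w 0.0659 F [-2.2  0.3  5.3] yaw 0.066 tilt -1.0
yellow delta tool cm (to z=.04): [-0.07  0.34 -0.08]
```

```bash
python3 -m jog '[40,0,0,0,0,0,0, 20,0,0,0,0,0,0, 0,0,0,0,0,0,0, 0,0,0,0,0,0,0, 0,0,-1,0,0,0,0, 0,0,-3,0,0,0,0, 0,0,-6,0,0,0,0, 0,0,-9,0,0,0,0, 0,0,-9,0,0,0,0, 0,0,-9,0,0,0,0]'; python3 st.py black
python3 - <<'E'
from h import *
s=get_image('scene');a=s['color'][100:250,180:400];cv2.imwrite(f'pics/s11.png',cv2.resize(a,None,fx=3,fy=3,interpolation=2))
E
```

```text
clock: 35.15
position: [0.5618, -0.0239, 0.1326]
ee_rot: [-0.516, 0.516, -0.483, 0.483]
contact_force: [-0.2, 0.6, -1.2]
width: 0.0854
35.15 [ 0.5618 -0.0239  0.1326] w 0.0854 F [-0.2  0.6 -1.2] yaw 0.0658 tilt -1.0
black delta tool cm (to z=.04): [ -6.26   9.26 -11.09]
```

View pics/s11.png

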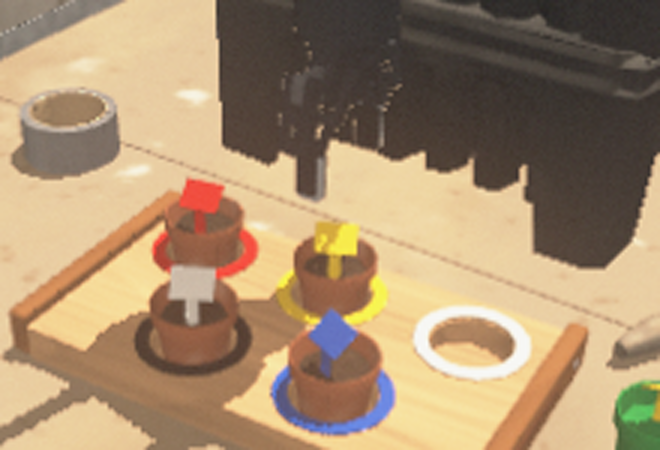

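Yellow is in the yellow ring (crop 335,275). Last: white from spare to the white ring (472,343).

```bash
python3 -m jog '[0,-2,0,-4,0,0,0, 0,-4,0,-8,0,0,0, 0,-6.2,0,-11.1,0,0,0, 0,-6.2,0,-11.1,0,0,0, 0,-6.2,0,-11.1,0,0,0, 0,-6.2,3,-11.1,0,0,0, 0,-6.2,6,-11.1,0,0,0, 0,-6.2,8,-11.1,0,0,0, 0,-6.2,9.05,-11.1,0,0,0, 0,-6.2,9.05,-11.1,0,0,0, 0,-6.2,9.05,-11.1,0,0,0]'; python3 st.py black
```

```text
clock: 36.58
position: [0.4484, 0.0304, 0.0428]
ee_rot: [0.516, -0.516, 0.483, -0.484]
contact_force: [-0.1, -0.5, 1.2]
width: 0.0857
36.58 [0.4484 0.0304 0.0428] w 0.0857 F [-0.1 -0.5  1.2] yaw 0.0656 tilt -1.0
black delta tool cm (to z=.04): [-0.1   0.28 -0.13]
```

```bash
python3 -m jog '[120,0,0,0,0,0,0, 255,0,0,0,0,0,0, 255,0,0,0,0,0,0, 255,0,0,0,0,0,0, 255,0,0,0,0,0,0, 255,0,-0.5,0,0,0,0, 255,0,-2,0,0,0,0, 255,0,-4,0,0,0,0, 255,0,-7,0,0,0,0, 255,0,-10,0,0,0,0, 255,0,-11.5,0,0,0,0, 255,0,-11.5,0,0,0,0]'; python3 st.py white
```

```text
clock: 38.08
position: [0.4482, 0.0305, 0.1586]
ee_rot: [0.517, -0.515, 0.482, -0.484]
contact_force: [-1.2, 0.8, -2.2]
width: 0.0652
38.08 [0.4482 0.0305 0.1586] w 0.0652 F [-1.2  0.8 -2.2] yaw 0.0659 tilt -0.99999
white delta tool cm (to z=.04): [18.62 11.9  10.88]
```

```bash
python3 -m jog '[255,3,0,1.8,0,0,0, 255,7,0,4.2,0,0,0, 255,11,0,6.6,0,0,0, 255,15,0,9,0,0,0, 255,17.5,0,10.4,0,0,0, 255,18.6,0,10.9,0,0,0, 255,18.6,0,10.9,0,0,0, 255,18.6,2,10.9,0,0,0, 255,18.6,5,10.9,0,0,0, 255,18.6,8,10.9,0,0,0, 255,18.6,9,10.9,0,0,0, 255,18.6,9,10.9,0,0,0]'; python3 st.py white
```

```text
clock: 39.58
position: [0.5678, -0.1469, 0.0671]
ee_rot: [-0.516, 0.516, -0.484, 0.483]
contact_force: [-0.1, 1.2, -0.3]
width: 0.0655
39.58 [ 0.5678 -0.1469  0.0671] w 0.0655 F [-0.1  1.2 -0.3] yaw 0.0666 tilt -1.0
white delta tool cm (to z=.04): [0.13 2.71 0.16]
```

```bash
python3 -m jog '[255,0.1,0.8,0,0,0,0, 255,0.1,1.4,0,0,0,0, 255,0.1,1.9,0,0,0,0, 255,0.1,2.3,0,0,0,0, 255,0.1,2.5,0,0,0,0, 255,0.1,2.5,0,0,0,0, 255,0.1,2.5,0,0,0,0]'; python3 st.py white
```

```text
clock: 40.45
position: [0.5685, -0.1489, 0.0435]
ee_rot: [0.516, -0.516, 0.483, -0.483]
contact_force: [-2.7, 1.5, 7.0]
width: 0.0654
40.45 [ 0.5685 -0.1489  0.0435] w 0.0654 F [-2.7  1.5  7. ] yaw 0.0658 tilt -1.0
white delta tool cm (to z=.04): [-0.08  0.35  0.11]
```

```bash
python3 -m jog '[40,0,0,0,0,0,0, 20,0,0,0,0,0,0, 0,0,0,0,0,0,0, 0,0,0,0,0,0,0, 0,0,-1,0,0,0,0, 0,0,-3,0,0,0,0, 0,0,-6,0,0,0,0, 0,0,-9,0,0,0,0, 0,0,-13,0,0,0,0, 0,0,-15,0,0,0,0]'; python3 -m jog '[0,-3,0,-4,0,0,0, 0,-7,0,-8,0,0,0, 0,-12,0,-10,0,0,0, 0,-17,0,-12,0,0,0, 0,-22,0,-14,0,0,0, 0,-27,0,-16,0,0,0, 0,-32,0,-18,0,0,0, 0,-37,0,-20,0,0,0, 0,-42,0,-22,0,0,0, 0,-47,0,-22,0,0,0, 0,-47,0,-22,0,0,0, 0,-47,0,-22,0,0,0]'
python3 - <<'E'
from h import *
s=get_image('scene');a=s['color'][120:270,180:400];cv2.imwrite(f'pics/s12.png',cv2.resize(a,None,fx=3,fy=3,interpolation=2))
s=get_image('top');a=s['color'][130:260,170:410];cv2.imwrite(f'pics/t12.png',cv2.resize(a,None,fx=3,fy=3,interpolation=2))
E
```

```text
clock: 41.7
position: [0.5695, -0.1492, 0.1956]
ee_rot: [0.517, -0.516, 0.482, -0.485]
contact_force: [0.1, -0.0, 0.1]
width: 0.0852
clock: 43.2
position: [0.3178, 0.3052, 0.1925]
ee_rot: [-0.516, 0.517, -0.483, 0.483]
contact_force: [0.7, -0.6, -0.1]
width: 0.0852
```

View pics/s12.png

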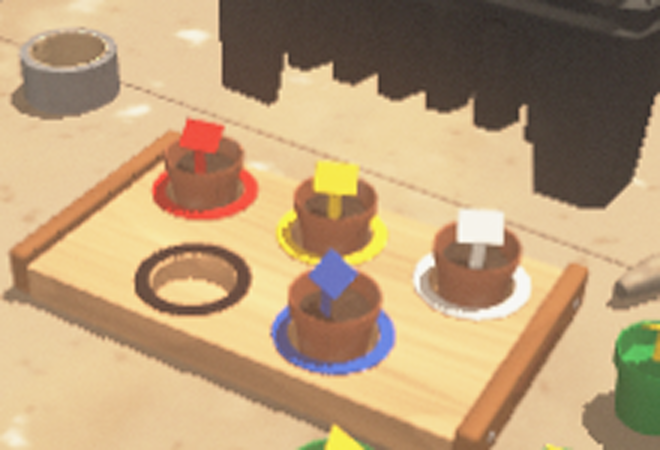

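View pics/t12.png

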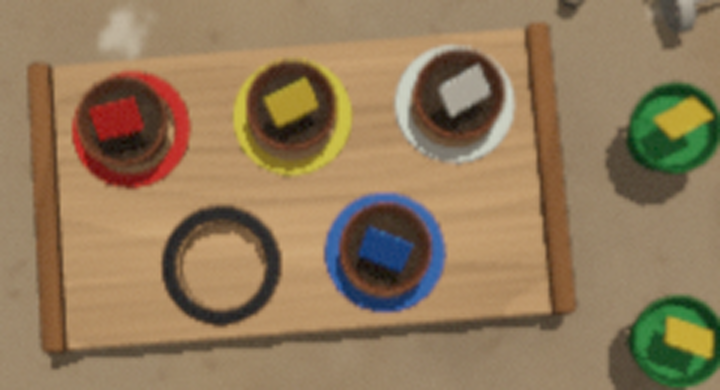

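Run:
```python
from h import *
d=get_image('top');rings=dict(red=(.5531,.1014),yellow=(.5613,-.0233),white=(.5695,-.1481),blue=(.4556,-.0924))
h=cv2.cvtColor(d['color'],cv2.COLOR_BGR2HSV);
for n,(a,b) in dict(red=(123,122),yellow=(291,108),white=(459,96),blue=(386,248)).items():
    u,v=a/3+170,b/3+130
    # rim edge: reddish-brown thin circle or dark soil vs ring/wood: use V<110 blob
    m=((h[...,2]<125)&(((h[...,0]<16)|(h[...,0]>170)))).astype(np.uint8);yy,xx=np.nonzero(m);k=np.hypot(xx-u,yy-v)<19
    c,r=cv2.minEnclosingCircle(np.c_[xx[k],yy[k]].astype(np.float32))
    P=cast(d,[c],.069)[0,:2];print(n,np.round(c,1),round(r,1),'rim ctr',P.round(4),'off ring mm',(1e3*(P-rings[n])).round(1), 'by eye',(1e3*(cast(d,[(u,v)],.069)[0,:2]-rings[n])).round(1))
```

```text
red [210.7 172.5] 17.2 rim ctr [0.5466 0.1006] off ring mm [-6.5 -0.8] by eye [-2.3 -1.4]
yellow [266.5 166.3] 15.7 rim ctr [ 0.5581 -0.0237] off ring mm [-3.2 -0.4] by eye [-2.5 -1.5]
white [321.9 162.5] 16.7 rim ctr [ 0.5643 -0.1463] off ring mm [-5.2  1.8] by eye [-4.2 -0.7]
blue [297.8 213.1] 15.5 rim ctr [ 0.4529 -0.0909] off ring mm [-2.7  1.5] by eye [-1.8 -0.4]
```

```bash
python3 -m jog '[0,0,0,0,0,0,0, 0,0,0,0,0,0,0]'; python3 -c "
from rig import *;print(sign_off())"
```

```text
clock: 43.6
position: [0.3183, 0.305, 0.1924]
ee_rot: [0.516, -0.516, 0.484, -0.484]
contact_force: [0.7, 0.7, 0.3]
width: 0.0851
the job is handed in; nothing more can be done
None
```

All four pots are now in the pockets whose rings match their labels. I handed the job in at about 43.6 s, with the gripper open and clear of everything. No verdict is reported at hand-in.

- **Moves:** there were six, using the spare pocket as the parking place: red to spare, blue to blue, red to red, white to spare, yellow to yellow, white to white. I lowered each pot to the pocket floor before opening the fingers. I did not touch the green look-alikes.
- **Seating:** in the last pictures from both cameras the pots look upright, at the same height as at the start, and the spare pocket is empty. Rim centres read by eye lie 2–4 mm from the ring centres. They lay about as far off before I moved anything, so part of that may be camera bias.
- **What disagreed:**
  - A cruder automatic rim measurement read up to 6.5 mm off for red, still inside the 10 mm limit. I think it also catches the pots' shaded sides, so I trusted the by-eye reading.
  - The scene camera put the spare ring about 4 mm nearer the robot than the top camera did. I went by the top camera, and the pots went in with no sign of catching on the rings.
  - The fingers closed to about 65 mm on the 68 mm rim band. The pots still held firmly.

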